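Add a card pack to the ratchet rack

TASK

The banded pack of cards on the bench in front of the card rack belongs at the end of the row in that rack. Press the red release lever and, keeping it pressed, push the sliding jaw back along its bar as far as it goes; then push the banded pack over the bench into the gap until it stops against the bar, and push the jaw up again until it holds the three packs snugly in a row. Only press and push with the fingers: lift nothing, keep the packs upright, and leave the other things on the bench where they are.

Things in the scene. Friction and masses are not known exactly. Their poses are not given: they have to be found in the camera images.
- card_rack: Ratchet rack fixed to the bench: a steel bar (20 mm wide, its teeth 42 mm high) along this body's y. Origin: on the bench under mid-bar; +x to the back of the bench. Packs stand on the bench, against the bar's front face (x = -10 mm, 14 to 38 mm high). Fixed blue jaw at the -y end, face at y = -160 mm; end block at the +y end (y 174 to 190 mm) 48 mm high.
- jaw (a joint): Travel of the sliding jaw, m: 0 to 0.110, growing towards +y of the rack (opening). The jaw faces are 0.110 + this value apart. Opening is blocked by the ratchet unless the lever is held down; drag about 2 N. Closing (towards -y) needs no lever: the pawl clicks over the teeth (7 mm apart) at about 5 N and the jaw stays where it is left.
- release_lever (a joint): Angle of the red release lever on the sliding jaw, rad: 0 up (pawl in the teeth), 0.20 fully down. A spring returns it; it is clear of the teeth above about 0.12 and takes about 6 N on the pad to hold fully down.
- lever_pad (a point): Centre of the top of the red thumb pad (30 x 32 mm), right above the bar, 70 mm high when up, 28 mm behind (+y of) the sliding jaw's face; fully pressed it is about 7 mm lower and 5 mm nearer -y. 18 mm behind its centre is the front of the blue housing (35 mm wide, 75 to 88 mm high), which a finger on the pad can push.
- jaw_face (a point): On the rubber face of the sliding jaw, at its middle, 31 mm above the bench. The blue jaw plate is 10 mm thick, reaches from x = -12 to -75 mm of the rack and from 4 to 58 mm above the bench.
- jaw_rear (a point): Middle of the rear (+y) wall of the sliding jaw's blue housing, 110 mm behind its face, right above the bar and 66 mm high; the wall is 35 mm wide and spans 47 to 88 mm above the bench.
- banded_pack: White wrapped pack of cards with a brown paper band, 71 mm along its x, 53 mm along its y, 62 mm high, 0.1 kg. Origin: centre of its underside. It starts in front of the rack (nearer the robot), its long side pointing roughly at the bar; in the row it stands with its long side square to the bar.
- row_pack_a: Plain white pack of cards, 71 x 53 mm, 64 mm high, in the rack next to the fixed jaw, its 71 mm side square to the bar. Origin: centre of its underside.
- row_pack_b: Plain white pack of cards, 71 x 53 mm, 67 mm high, in the rack next to row_pack_a. Origin: centre of its underside.
- book: Dark green picture book lying flat, 330 x 236 x 33 mm; bystander. Origin: centre of its underside.
- gun: Tape gun lying on the bench, 184 x 168 x 62 mm; bystander. Origin: centre of its underside.
- masking_roll: White roll of masking tape lying flat, 92 mm across, 24 mm high; bystander. Origin: centre of its underside.
- carton: Brown kraft carton, 68 x 166 mm, 118 mm high; bystander. Origin: centre of its underside.
- cup: Black cup, 76 mm across, 97 mm high; bystander. Origin: centre of its underside.
- measure: Black tape measure, 66 x 78 x 37 mm; bystander. Origin: centre of its underside.
- notes: Yellow pad of sticky notes, 50 x 50 x 18 mm, lying on the book; bystander. Origin: centre of its underside.
Mind the look-alikes: they are no part of the job. What is shaped like the banded_pack but blue, turquoise or yellow is not meant.

How it is judged (in metres and radians):
On the way, in this order (a step that is already met when the one before it is completed fails the run):
1. the sliding jaw has been pushed right back (value of joint jaw above 0.102 m), for 0.1 s.
2. the banded pack stands in the gap, against the bar (x of banded_pack in the frame of card_rack between -0.054 and -0.04 m and y of banded_pack in the frame of card_rack between -0.06 and 0.04 m), for 0.1 s.
3. the jaw holds the row (value of joint jaw between 0.04 and 0.057 m), for 0.2 s.
At the end, for the whole second after the job is handed in: Three packs upright, at rest in one row between the jaws, the banded one next to the sliding jaw: each within 8 mm of its place along the bar, within 8 mm of the bar, square to it within 7 degrees; jaws at most 167 mm apart (three packs take 159); lever up (value of joint jaw between 0.042 and 0.057 m and value of joint release_lever below 0.13 rad and x of banded_pack in the frame of card_rack between -0.054 and -0.04 m and y of banded_pack in the frame of card_rack between -0.0355 and -0.0195 m and angle between the x axis of each of banded_pack, row_pack_a, row_pack_b and the x axis of card_rack, either way round below 0.12 rad and angle between each of banded_pack, row_pack_a, row_pack_b's own z axis and vertical below 0.08 rad and height (world z) of each of banded_pack, row_pack_a, row_pack_b below 0.004 m and linear speed of each of banded_pack, row_pack_a, row_pack_b below 0.01 m/s and x of row_pack_a in the frame of card_rack between -0.054 and -0.04 m and y of row_pack_a in the frame of card_rack between -0.1415 and -0.1255 m and x of row_pack_b in the frame of card_rack between -0.054 and -0.04 m and y of row_pack_b in the frame of card_rack between -0.0885 and -0.0725 m); the robot touches nothing.
It fails at once if a pack is lifted off the bench (height (world z) of any of banded_pack, row_pack_a, row_pack_b above 0.012 m).
It fails at once if a pack is tipped (angle between any of banded_pack, row_pack_a, row_pack_b's own z axis and vertical above 0.35 rad).
It fails at once if a bystander is disturbed (distance of any of book, gun, masking_roll, carton, cup, measure, notes from where it was at the start of the episode above 0.02 m).
It also fails if it takes over 54 s, if anything falls off the work surface, if the arm or the gripper's body presses on something with over 40 N, if the wrist force passes 120 N, or if a joint passes its speed limit or range.

ROBOT

A 7-joint arm with a two-finger parallel gripper is mounted at the origin on a cart in front of the work surface, level with it; the furniture and walls round the work are solid. World frame = base frame: x ahead of the robot, y to its left, z up, the work surface at z = 0. Lengths are in mm, angles in rad, forces in N, time in s.
With the tool pointing down it reaches from about 400 to 875 mm from the base axis. Payload 4.4 kg.
Tool frame: the origin (TCP) lies midway between the tips of the shut fingers; the grasp point (between the pads) lies ctrl.grip_depth behind it (ctrl.grip_depth is the distance from the TCP to the grasp point, in mm); z points along the fingers, y is the line along which they close (so a half turn about z gives the same grasp; the last joint's range is limited). The gripper opens to 85 mm and grips with 20 to 120 N. Pads are 22 mm wide; open, the fingers measure 114 mm over their backs; the gripper's body (76 mm by 85 mm) begins 54 mm behind the grasp point. The pads swing forward as they close: fully open they stand 13 mm farther back than shut.
Start: joints at [-1.203, 0.628, 0.038, 1.517, -0.027, 0.996, -0.02], TCP at [273.188, 589.819, 231.313] pointing down, gripper open.
Joint ranges: [-3.06, 3.06], [-0.37, 2.12], [-1.25, 1.32], [0.18, 2.47], [-1.1, 4.24], [0.23, 1.98], [-2.94, 2.94]. Speed limits (rad/s): [2.57, 2.57, 3.14, 3.14, 3.14, 3.14, 3.14].

INTERFACE

Orientations are given as [roll, pitch, yaw] about the fixed x, y, z axes, in that order (R = Rz(yaw) Ry(pitch) Rx(roll)).
In Python, from cell import ctrl gives the robot as it stands.
- The arm moves only by the tool carry_out, never from a script. Its argument "deltas" is one flat list of numbers, 7 for each row, row after row: the turn, a rotation vector about the tool's x, y, z in degrees, then the shift along the tool's x, y, z in m, then the closure, from -1 (fully open) to 1 (shut). In form: [wx, wy, wz, dx, dy, dz, claw, wx, wy, wz, dx, dy, dz, claw, ...]. A call has 1 to 12 rows; each row shifts and turns the commanded pose from where the row before left it, along the tool's axes as they then stand; what a row does not reach is not made up. A row lasts 1/8 s, in which the tool goes at most 62.5 mm and 10.7 degrees, less where a joint would pass 70% of its speed; a pose out of reach is approached as far as the arm can. A call with a gripper value outside its range is refused whole. The fingers move at their own pace and stop on an object; the grip force is fixed at half the most. Time passes only in rows, so rows that do not move let the fingers close. It gives the time, the measured TCP pose, the force, the opening and the grip force at its end, in the units of the state.
- ctrl.read_state(): the state, without advancing time (a new reading comes with each control period).
- ctrl.get_image(name): name is "side" or "top" or "wrist"; returns the picture (480x640x3 uint8, red, green, blue); there is no depth.
- ctrl.calibration(name): a dict with "mtx" (3x3 intrinsics, pixels), "R" (3x3) and "t" (3): a world point X has camera coordinates R X + t. Camera axes: x right, y down, z forward; pixel columns grow to the right and rows downward; lengths in mm; the calibration is good to about 2 mm. A picture is of the moment at which its call begins: read the wrist's pose just before it. calibration takes no time and is no camera call; for the wrist camera it gives the pose at the moment of the call.
- ctrl.finish_job(): hands the job in; it is judged then, once.
The state is a dict: "clock": time; "qpos": joint angles; "qd": joint speeds; "tau": joint torques, N m; "eef_pos": TCP position; "tool_rot": TCP orientation; "force": force on the tool from outside, world axes, zero at the start; "torque": the same for the moment, N m; "width": finger opening in mm; "gripper_force": force on a finger pad.
Only numpy, scipy, OpenCV 4.12 (cv2) and the standard library are available. Lean on these libraries where they do the work, as an engineer would, in place of code of your own. Each camera call takes 0.05 s, during which the arm holds its last target. There are 200 camera calls.

## Working session

There is one attempt and no reset: what is moved stays moved. The work goes in short steps, Python scripts to look and compute and a tool call to move; the robot and the scene stay as the last step left them, time stands still between calls to the robot, and variables do not carry over. Pictures are saved under pics/ and viewed, at most 10 in all, crops included, and the job is handed in when it is done.

Besides the shell and the picture viewer there is one more tool, called in YAML: its name, and indented under it one key for each argument. carry_out: Moves the arm, as the interface text tells. Its arguments: {"type":"object","properties":{"deltas":{"type":"array"}},"required":["deltas"]}

```bash
mkdir -p pics; cat > h.py <<'E'
import numpy as np, cv2
from cell import ctrl
def snap(n,f):
    im=ctrl.get_image(n); cv2.imwrite(f'pics/{f}.png',im[:,:,::-1]); return im
def ray(n,uv,z):
    c=ctrl.calibration(n); K,R,t=[np.array(c[k],float) for k in('mtx','R','t')]
    t=t.ravel(); d=R.T@np.linalg.inv(K)@np.array([uv[0],uv[1],1.]); o=-R.T@t
    return o+d*(z-o[2])/d[2]
def proj(n,X):
    c=ctrl.calibration(n); K,R,t=[np.array(c[k],float) for k in('mtx','R','t')]
    p=K@(R@np.array(X,float)+t.ravel()); return p[:2]/p[2]
E
python3 - <<'E'
from h import *
snap('top','top0');snap('side','side0')
s=ctrl.read_state();print(s['clock'],s['eef_pos'],s['tool_rot'],s['force'],ctrl.grip_depth)
for n in('top','side'):
    c=ctrl.calibration(n);print(n,-np.array(c['R']).T@np.array(c['t']).ravel())
E
```

```text
0.1 [272.94116619 589.28409087 230.49407429] [-3.13986201e+00  2.21569893e-05  2.70777614e+00] [-0.45530234  0.10979039  0.47725862] 18.700000000000003
top [ 321.39315824   -5.44509757 1311.35579303]
side [ -225.01345011 -1131.82315353  1244.66598514]
```

View pics/top0.png

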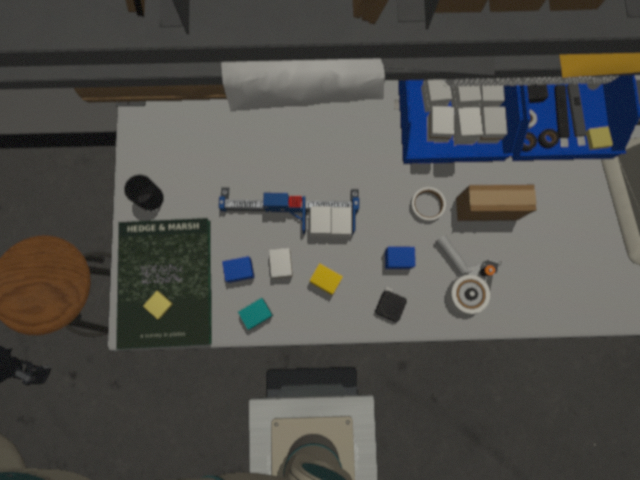

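View pics/side0.png

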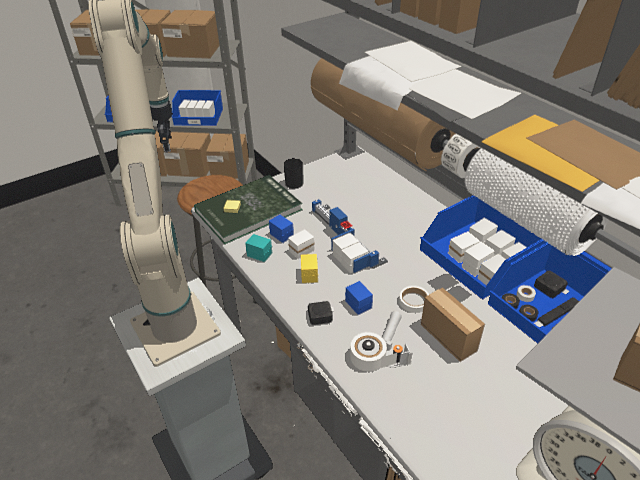

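The top view shows the rack at (220–358, 188–235), with the red lever at (296,201) and row packs at (320,220) and (341,220). The banded pack is at (280,263), with blue, turquoise and yellow decoys around it. Next I'll zoom in and measure.

```bash
python3 - <<'E'
from h import *
im=cv2.imread('pics/top0.png')
c=cv2.resize(im[175:335,205:365],None,fx=3.75,fy=3.75,interpolation=cv2.INTER_CUBIC);cv2.imwrite('pics/crop0.png',cv2.convertScaleAbs(c,alpha=1.5))
hsv=cv2.cvtColor(im,cv2.COLOR_BGR2HSV)
# red pad
m=((hsv[...,0]<8)|(hsv[...,0]>172))&(hsv[...,1]>150)&(hsv[...,2]>80)
m[:170]=0;m[240:]=0
ys,xs=np.nonzero(m);print('red',xs.mean(),ys.mean(),len(xs),xs.min(),xs.max(),ys.min(),ys.max(),ray('top',(xs.mean(),ys.mean()),70))
b=(hsv[...,0]>105)&(hsv[...,0]<128)&(hsv[...,1]>120)&(hsv[...,2]>40);b=b.astype(np.uint8)
n,l,st,ce=cv2.connectedComponentsWithStats(b)
for i in range(1,n):
    if st[i,4]>15 and st[i,1]>170: print('blue',st[i],ce[i])
g=cv2.cvtColor(im,cv2.COLOR_BGR2GRAY)
print(g[263,262:300],g[240:290,280]);print(g[263,250])
for p in [(0,0,0),(600,0,0)]:print(proj('top',p))
E
```

```text
red 294.6186440677966 201.34745762711864 118 289 301 197 206 [649.24666075  29.9236845   70.        ]
blue [264 194  42  37 461] [281.47288503 203.8308026 ]
blue [353 203   5  27  69] [354.10144928 213.98550725]
blue [220 204   5   6  21] [221.71428571 206.61904762]
blue [385 247  30  22 599] [399.89482471 257.0884808 ]
blue [223 257  30  25 591] [237.60406091 269.14720812]
[125 125 125 125 125 112  94  98 126 150 158 159 160 159 159 160 161 159
 161 161 161 161 162 162 164 162 163 158 143 124 120 125 125 126 125 125
 125 126] [125 126 126 125 126 125 126 130 142 154 162 165 163 164 163 164 162 161
 162 162 162 161 162 161 162 160 160 161 158 160 159 158 160 159 153 136
 105  81  70  70  71  72  73  82 103 119 125 125 125 125]
52
[312.98844842 459.40412088]
[306.91736776 225.28420882]
```

View pics/crop0.png

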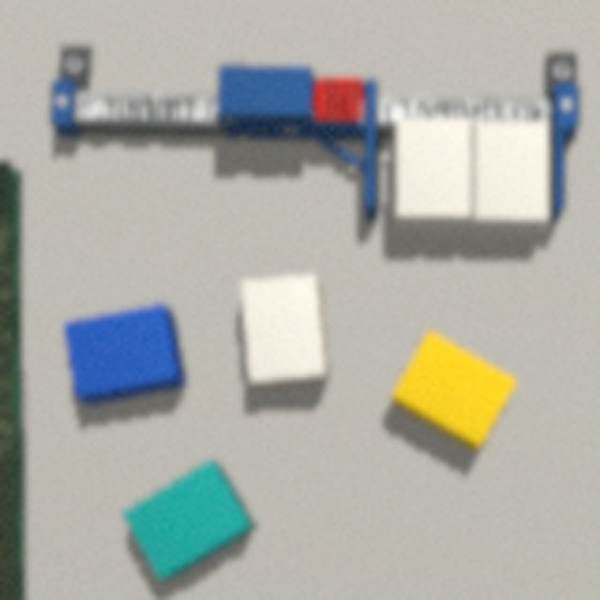

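carry_out:
  deltas: [0,0,0,-0.041,-0.0314,-0.0058,-1,0,0,0,-0.041,-0.0314,-0.0058,-1,0,0,0,-0.041,-0.0314,-0.0058,-1,0,0,0,-0.041,-0.0314,-0.0058,-1,0,0,0,-0.041,-0.0314,-0.0058,-1,0,0,0,-0.041,-0.0314,-0.0058,-1,0,0,0,-0.041,-0.0314,-0.0058,-1,0,0,0,-0.041,-0.0314,-0.0058,-1,0,0,0,-0.041,-0.0314,-0.0058,-1,0,0,0,-0.041,-0.0314,-0.0058,-1,0,0,0,-0.041,-0.0314,-0.0058,-1,0,0,0,-0.041,-0.0314,-0.0058,-1]

```text
clock: 1.6
eef_pos: [561.6, 39.7, 300.8]
tool_rot: [-3.142, -0.001, 2.708]
force: [1.1, -0.1, 0.1]
width: 85.3
gripper_force: 0.0
```

carry_out:
  deltas: [0,0,8.1,0,0,0,-1,0,0,8.1,0,0,0,-1,0,0,8.1,0,0,0,-1,0,0,8.1,0,0,0,-1,0,0,8.1,0,0,0,-1,0,0,8.1,0,0,0,-1,0,0,8.1,0,0,0,-1,0,0,8.1,0,0,0,-1,0,0,0,0,0,0,-1]

```text
clock: 2.72
eef_pos: [560.9, 41.3, 300.5]
tool_rot: [-3.141, 0.0, 1.579]
force: [-0.3, 0.1, 0.0]
width: 85.3
gripper_force: 0.0
```

```bash
python3 - <<'E'
from h import *
s=ctrl.read_state();print(s['clock'],s['eef_pos'],s['tool_rot'],s['force'])
c=ctrl.calibration('wrist');np.savez('w0.npz',K=c['mtx'],R=c['R'],t=c['t'])
snap('wrist','w0');print(-np.array(c['R']).T@np.array(c['t']).ravel(),np.array(c['R'])[2])
E
```

```text
2.725 [560.91495269  41.28772671 300.47443084] [-3.14061911e+00  3.67103406e-04  1.57851999e+00] [-0.29594333  0.07036995  0.02899449]
[560.06251572 118.70506208 443.823699  ] [ 0.00178234 -0.30514808 -0.95230324]
```

View pics/w0.png

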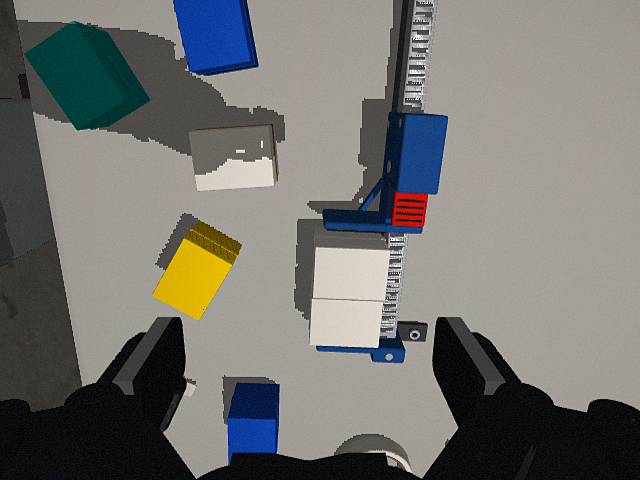

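The wrist view (up is +y, right is +x) shows the red pad at (410,209), the housing at (420,153) and the jaw plate around (360,220). The row packs are at (350,265) and (345,320). The banded pack, partly in shadow, has its top at about (233,157).

```bash
python3 - <<'E'
from h import *
d=np.load('w0.npz')
def rw(uv,z):
    R,t=d['R'],d['t'].ravel(); v=R.T@np.linalg.inv(d['K'])@np.array([uv[0],uv[1],1.]);o=-R.T@t
    return (o+v*(z-o[2])/v[2])[:2]
im=cv2.imread('pics/w0.png');hsv=cv2.cvtColor(im,cv2.COLOR_BGR2HSV);H,S,V=cv2.split(hsv)
m=(((H<8)|(H>172))&(S>150)&(V>80)).astype(np.uint8)
m=cv2.morphologyEx(m,cv2.MORPH_CLOSE,np.ones((7,7)))
c=max(cv2.findContours(m,0,1)[0],key=cv2.contourArea)
P=np.array([rw(p[0],70) for p in c],np.float32);print('red',cv2.minAreaRect(P))
def quad(pts,z,n):
    q=np.array([rw(p,z) for p in pts]);r=cv2.minAreaRect(q.astype(np.float32));print(n,q.round(0).tolist(),'rect',np.round(r[0],1),np.round(r[1],1),round(r[2],1))
quad([(190,131),(272,124),(275,186),(197,190)],62,'banded')
quad([(314,246),(389,247),(384,298),(311,297)],67,'b')
quad([(311,298),(384,300),(379,347),(309,345)],64,'a')
quad([(398,114),(447,116),(438,194),(396,191)],88,'housing')
# white mask rows
w=((S<40)&(V>190)).astype(np.uint8)
n,l,st,ce=cv2.connectedComponentsWithStats(w)
for i in range(1,n):
    if st[i,4]>500: print(st[i],ce[i])
# top cam
top=cv2.imread('pics/top0.png');g=cv2.cvtColor(top,cv2.COLOR_BGR2GRAY);sat=cv2.cvtColor(top,cv2.COLOR_BGR2HSV)[...,1]
k=4;g4=cv2.resize(g,None,fx=k,fy=k,interpolation=cv2.INTER_CUBIC)
for n,(x0,y0,x1,y1),z in [('banded',(264,240,298,285),62),('rowpair',(306,206,353,240),65)]:
    mm=np.zeros_like(g4);mm[y0*k:y1*k,x0*k:x1*k]=(g4[y0*k:y1*k,x0*k:x1*k]>143)
    mm=cv2.morphologyEx(mm,cv2.MORPH_OPEN,np.ones((21,21)))
    c=max(cv2.findContours(mm,0,1)[0],key=cv2.contourArea).astype(float)
    P=np.array([ray('top',(p[0]+.5)/k-.5,z)[:2] for p in c],np.float32);print(n,cv2.minAreaRect(P))
E
```

```text
red ((650.162353515625, 26.782794952392578), (30.340354919433594, 29.660076141357422), 87.69526672363281)
banded [[458.0, 93.0], [529.0, 99.0], [530.0, 45.0], [460.0, 41.0]] rect [494.4  70.1] [71.8 53.8] 3.5
b [[566.0, -9.0], [635.0, -10.0], [634.0, -62.0], [564.0, -61.0]] rect [599.5 -35.6] [51.9 71.3] 89.6
a [[564.0, -64.0], [635.0, -65.0], [633.0, -117.0], [562.0, -116.0]] rect [598.4 -90.5] [52.2 71.2] 88.6
housing [[631.0, 109.0], [670.0, 108.0], [669.0, 45.0], [634.0, 47.0]] rect [650.1  76.8] [63.8 39.1] 89.2
[ 195  157   79   34 1854] [237.63592233 175.24433657]
[ 313  248   82   53 3701] [350.94677114 273.42529046]
[ 310  299   74   49 3210] [345.34859813 322.74517134]
banded ((494.4292297363281, 70.75531768798828), (68.62177276611328, 49.87068557739258), 4.1421356201171875)
rowpair ((603.3052978515625, -35.917625427246094), (48.660499572753906, 68.13554382324219), 88.46381378173828)
```

carry_out:
  deltas: [0,0,1.6,-0.005,0.045,0.02,1,0,0,0,-0.005,0.044,0.02,1,0,0,0,0,0,0.05,1,0,0,0,0,0,0.05,1,0,0,0,0,0,0.045,1,0,0,0,0,0,0.03,1,0,0,0,0,0,0,1,0,0,0,0,0,0,1]

```text
clock: 3.78
eef_pos: [651.1, 30.3, 87.1]
tool_rot: [3.14, -0.0, 1.55]
force: [-0.1, -0.2, 0.0]
width: -0.2
gripper_force: 0.0
```

```bash
python3 - <<'E'
from h import *
snap('side','s1');s=ctrl.read_state();u=proj('side',s['eef_pos']).astype(int)
im=cv2.imread('pics/s1.png');print(u)
cv2.imwrite('pics/s1c.png',cv2.resize(im[u[1]-70:u[1]+60,u[0]-90:u[0]+90],None,fx=4,fy=4,interpolation=cv2.INTER_CUBIC))
E
```

```text
[345 220]
```

View pics/s1c.png

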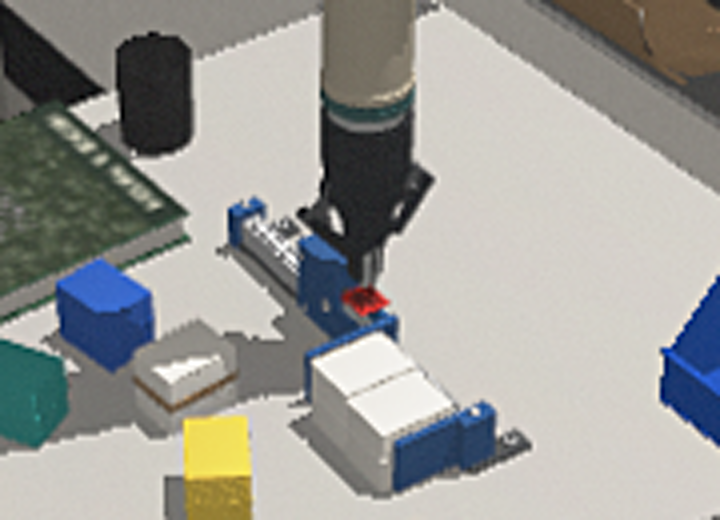

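The crop shows the shut fingertips just above the red pad (365,295) and in front of the blue housing. I'll press now.

carry_out:
  deltas: [0,0,0,0,0,0.012,1,0,0,0,0,0,0.004,1,0,0,0,0,0,0.003,1,0,0,0,0,0,0,1]

```text
clock: 4.32
eef_pos: [650.0, 29.0, 67.5]
tool_rot: [-3.141, 0.001, 1.548]
force: [-1.9, -1.9, 5.7]
width: -0.1
gripper_force: 2.9
```

carry_out:
  deltas: [0,0,0,0,0,0.003,1,0,0,0,0,0,0.002,1,0,0,0,0,0,0,1]

```text
clock: 4.7
eef_pos: [650.1, 29.2, 64.3]
tool_rot: [3.141, 0.0, 1.548]
force: [-6.2, -1.9, 16.1]
width: 0.2
gripper_force: 8.1
```

carry_out:
  deltas: [0,0,0,0.004,0,0.001,1,0,0,0,0.006,0,0,1,0,0,0,0.008,0,0,1,0,0,0,0.008,0,0,1]

```text
clock: 5.2
eef_pos: [651.2, 55.3, 64.2]
tool_rot: [3.14, 0.0, 1.548]
force: [-5.5, -2.3, 20.4]
width: -0.3
gripper_force: 10.1
```

carry_out:
  deltas: [0,0,0,0.01,0,0,1,0,0,0,0.01,0,0,1,0,0,0,0.01,0,0,1,0,0,0,0.01,0,0,1,0,0,0,0.01,0,0,1,0,0,0,0.01,0,0,1,0,0,0,0.008,0,0,1,0,0,0,0.006,0,0,1]

```text
clock: 6.2
eef_pos: [654.1, 127.5, 64.3]
tool_rot: [3.138, 0.003, 1.548]
force: [-4.0, -10.7, 19.5]
width: -0.1
gripper_force: 10.4
```

carry_out:
  deltas: [0,0,0,0.005,0,0,1,0,0,0,0.003,0,0,1,0,0,0,0,0,0,1]

```text
clock: 6.58
eef_pos: [654.1, 127.7, 64.4]
tool_rot: [3.139, 0.011, 1.544]
force: [-5.1, -15.3, 19.7]
width: 0.4
gripper_force: 11.5
```

```bash
python3 - <<'E'
from h import *
im=snap('top','t1')[:,:,::-1];a=im[175:255,205:365];b=cv2.imread('pics/side0.png')
s=snap('side','s2')[:,:,::-1][150:290,250:400]
A=cv2.resize(a,(800,400),interpolation=cv2.INTER_CUBIC)
B=cv2.resize(s,(214,200),interpolation=cv2.INTER_CUBIC)
cv2.imwrite('pics/t1c.png',cv2.convertScaleAbs(A,alpha=1.5))
cv2.imwrite('pics/s2c.png',cv2.resize(s,(640,597),interpolation=cv2.INTER_CUBIC))
E
```

```text
(no output)
```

View pics/t1c.png

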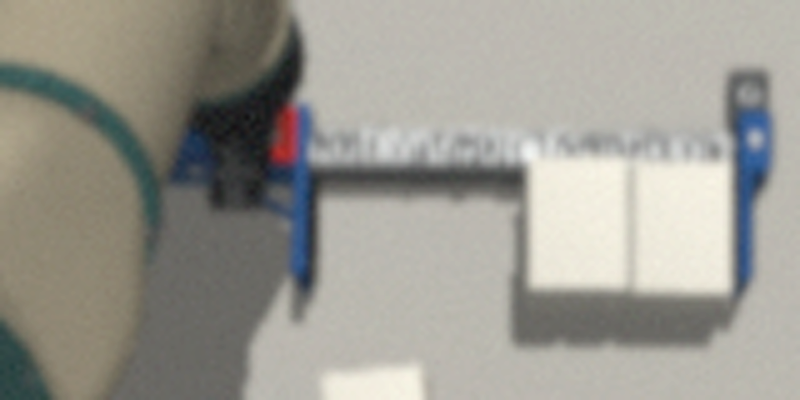

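View pics/s2c.png

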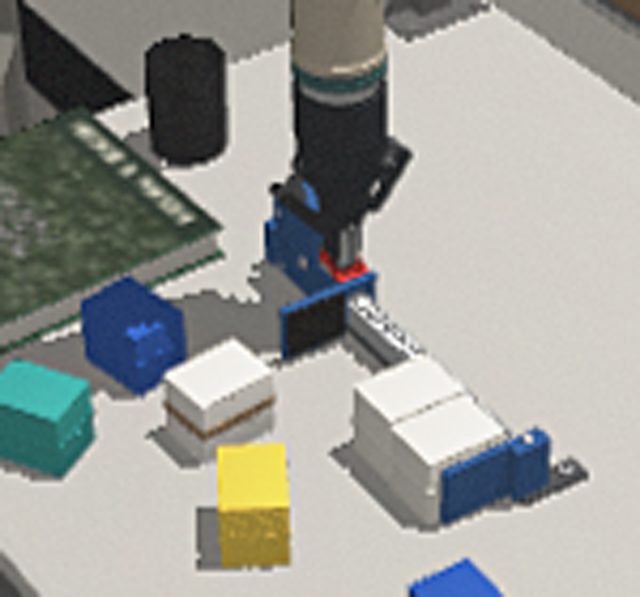

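The top crop shows the sliding jaw's face at about x=311 and the fixed jaw's face at about x=738. Converting those to a spacing tells me the opening.

```bash
python3 - <<'E'
from h import *
for z in(50,58):
  a=ray('top',(205+312/5-.4,175+190/5-.4),z);b=ray('top',(205+737/5-.4,175+200/5-.4),z);print(z,a,b,np.linalg.norm(a-b))
print(ctrl.read_state()['force'])
E
```

```text
50 [626.08442443 103.41453033  50.        ] [ 614.81332317 -119.01285259   50.        ] 222.7127710661381
58 [624.15195609 102.72410101  58.        ] [ 612.95234046 -118.29256253   58.        ] 221.300241644721
[ -4.1605763  -15.76160499  19.83112404]
```

The jaw faces are about 220 mm apart, so the jaw is fully open. I'll let go of the lever, rise, turn to yaw ~180° and go in front of the pack.

carry_out:
  deltas: [0,0,0,-0.006,0,-0.004,1,0,0,0,0,0,-0.02,1,0,0,0,0,0,-0.045,1,0,0,-9,0,0,-0.05,1,0,0,-9,0,0,0,1,0,0,-9,0,0,0,1,0,0,-9,0,0,0,1,0,0,-9,0,0,0,1,0,0,-9,0,0,0,1,0,0,-9,0,0,0,1,0,0,-9,0,0,0,1,0,0,-9,0,0,0,1]

```text
clock: 8.18
eef_pos: [652.3, 133.3, 180.7]
tool_rot: [3.141, 0.0, 2.969]
force: [0.1, -0.2, 0.4]
width: -0.1
gripper_force: 0.0
```

carry_out:
  deltas: [0,0,-9,0,0,0,1,0,0,0,0.045,-0.012,0,1,0,0,0,0.045,-0.012,0,0.4,0,0,0,0.045,-0.012,0,0.4,0,0,0,0.045,-0.012,0,0.4,0,0,0,0.045,-0.01,0,0.4,0,0,0,0,0,0,0.4]

```text
clock: 9.05
eef_pos: [422.2, 78.8, 180.5]
tool_rot: [-3.14, -0.003, 3.121]
force: [0.2, 0.4, 0.9]
width: 25.8
gripper_force: 0.0
```

```bash
python3 - <<'E'
from h import *
s=ctrl.read_state();print(s['clock'],s['eef_pos'],s['tool_rot'],s['width'])
c=ctrl.calibration('wrist');np.savez('w1.npz',K=c['mtx'],R=c['R'],t=c['t'])
snap('wrist','w1')
E
```

```text
9.05 [422.23509582  78.78773953 180.47645273] [-3.14042106 -0.00336756  3.12059049] 25.82796750404571
```

View pics/w1.png

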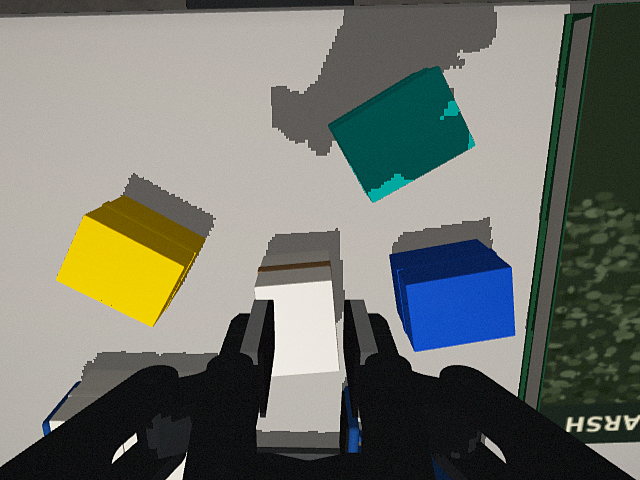

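The wrist view (up is −x, right is +y) shows the banded pack's front edge at (256–331, 280), slightly left of the finger midline at about 304. The turquoise and blue boxes are clear of the descent.

carry_out:
  deltas: [0,0,0,0,-0.0085,0.02,0.4,0,0,0,0,0,0.05,0.4,0,0,0,0,0,0.05,0.4,0,0,0,0,0,0.035,0.4,0,0,0,0,0,0.013,0.4,0,0,0,-0.005,0,0,0.4,0,0,0,-0.008,0,0,0.4,0,0,0,-0.008,0,0,0.4,0,0,0,-0.008,0,0,0.4,0,0,0,-0.008,0,0,0.4]

```text
clock: 10.35
eef_pos: [459.2, 65.4, 32.4]
tool_rot: [-3.127, -0.012, 3.121]
force: [-2.0, 0.7, 1.5]
width: 25.7
gripper_force: 0.8
```

```bash
cat > m.py <<'E'
from h import *
import sys
# banded pack from top camera
def pack(zs=62,roi=(262,205,300,285),name='t'):
    im=snap('top',name);g=cv2.cvtColor(im,cv2.COLOR_RGB2GRAY);k=4
    x0,y0,x1,y1=roi;g4=cv2.resize(g[y0:y1,x0:x1],None,fx=k,fy=k,interpolation=cv2.INTER_CUBIC)
    mm=cv2.morphologyEx((g4>143).astype(np.uint8),cv2.MORPH_OPEN,np.ones((21,21)))
    for c in cv2.findContours(mm,0,1)[0]:
        if cv2.contourArea(c)<2000: continue
        P=np.array([ray('top',((p[0][0]+.5)/k-.5+x0,(p[0][1]+.5)/k-.5+y0),zs)[:2] for p in c],np.float32);print(cv2.minAreaRect(P),P.min(0),P.max(0))
if __name__=='__main__':
    s=ctrl.read_state();print(s['clock'],s['eef_pos'],s['tool_rot'],s['force'],s['width']);pack(name=sys.argv[1])
E
python3 m.py t2
```

```text
10.35 [459.21088902  65.41468312  32.38460446] [-3.12747632 -0.01233061  3.12080311] [-1.95787091  0.7467776   1.54314497] 25.6707941226293
```

```bash
python3 - <<'E'
from m import *
s=ctrl.read_state();print(np.round(s['qpos'],3),s['force'])
im=cv2.imread('pics/t2.png');g=cv2.cvtColor(im,cv2.COLOR_BGR2GRAY)
print(g[215:290:2,262:310:3])
E
```

```text
[-0.046  0.74  -0.241  2.153  0.567  0.324  0.779] [ 0.54439176  0.01932236 -0.4078709 ]
[[ 66  55  70 121 120 121 120 119 113 118 119 108 115 120 107 103]
 [ 63  50  75 126 125 127 128 128 128 126 127 126 126 127 128 118]
 [ 79  54  75 128 128 130 126 127 127 128 126 128 126 126 127 108]
 [ 78  51  76 128 128 127 128 127 128 128 127 128 127 128 127 116]
 [ 87  55  79 121 126 126 128 128 128 127 126 127 126 128 126 117]
 [ 93  59  74  95 113 124 128 127 128 126 128 128 126 128 128 117]
 [ 96  79  70  75 103 120 127 129 128 129 129 127 127 127 127 114]
 [112  75  84  87  89 112 123 126 128 127 128 127 126 127 128 107]
 [112  73  81 104  93  98 122 123 127 127 129 127 128 126 128  93]
 [ 99  91  84  91 101  79 114 122 123 123 122 125 127 126 126  92]
 [ 92  90  88  83  88  82  91  99  98  87  88  98 109 113 103  89]
 [ 88  83  85  84  85  80  71  65  69  73  74  81  84  89  87  92]
 [ 83  83  83  85  76  65  69  75  81  85  84  86  90  92  96  97]
 [ 82  82  83  82  73  78  83  86  86  89  92  94  98 100 102 105]
 [ 86  86  81  84  86  86  89  91  95  98 100 102 105 107 107 109]
 [ 94 
[... 835 characters left out ...]
 129 128 130 129 131 130 131]
 [126 119  74 127 125 100 127 128 129 130 131 129 129 132 132 131]
 [127 127  65 127 128  98 123 129 130 130 131 131 131 132 132 131]
 [127 130  81 126 130 106 116 131 129 130 130 132 130 129 128 128]
 [127 131  91 121 131 114 114 132 130 132 131 130 130 129 128 127]
 [124 132 111 108 131 123 109 131 129 128 128 129 128 126 126 126]
 [117 132 120  92 131 126 100 128 130 129 128 126 125 127 125 125]
 [108 131 127  81 130 126  95 128 126 128 126 123 124 122 123 124]
 [103 129 128  73 128 127  93 120 125 125 124 125 125 123 122 121]
 [ 99 128 127  84 124 125 102 115 125 124 123 121 121 120 121 119]
 [ 97 125 127  89 114 124 109 112 122 122 120 121 120 119 119 117]]
```

carry_out:
  deltas: [0,0,0,-0.006,0,0,0.4,0,0,0,-0.006,0,0,0.4,0,0,0,0,0,0,0.4]

```text
clock: 10.78
eef_pos: [471.8, 65.0, 31.9]
tool_rot: [-3.128, -0.011, 3.12]
force: [-0.9, 0.1, -1.3]
width: 25.4
gripper_force: 0.0
```

```bash
python3 - <<'E'
from m import *
s=ctrl.read_state();print(s['clock'],s['eef_pos'],s['tool_rot'],s['force'])
snap('side','s3');c=ctrl.calibration('wrist')
w=snap('wrist','w2')
im=cv2.imread('pics/s3.png')
print(proj('side',(494,70,62)),proj('side',s['eef_pos']))
a=cv2.resize(im[180:290,260:400],(640,503),interpolation=cv2.INTER_CUBIC)
b=cv2.resize(w[:,:,::-1],(160,120));cv2.imwrite('pics/s3c.png',np.hstack([a,cv2.copyMakeBorder(b,0,383,0,0,cv2.BORDER_CONSTANT)]))
E
```

```text
10.775 [471.77622728  64.99178079  31.93023773] [-3.12790948 -0.01117731  3.11998529] [-0.89964646  0.10663867 -1.34328996]
[300.91350396 237.06094949] [296.52597276 247.13545978]
```

View pics/s3c.png

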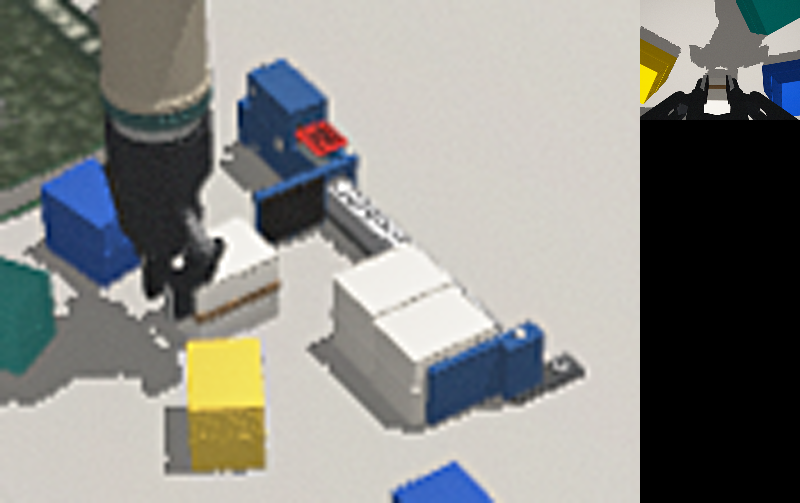

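The crop shows the pack upright and being pushed towards the gap. Its far top corners are at crop (238,218) and (278,255). The jaw is still fully open.

```bash
python3 - <<'E'
from m import *
for c in [(236,218),(279,256)]:
    print(ray('side',(260+c[0]*140/640-.4,180+c[1]*110/503-.4),62))
E
```

```text
[550.90493638  93.10301901  62.        ]
[552.20514878  37.9630366   62.        ]
```

carry_out:
  deltas: [0,0,0,-0.008,-0.001,0,0.4,0,0,0,-0.008,-0.001,0.001,0.4,0,0,0,-0.008,-0.001,0.001,0.4,0,0,0,-0.008,-0.001,0.001,0.4,0,0,0,-0.008,-0.001,0.001,0.4,0,0,0,-0.008,-0.001,0.001,0.4,0,0,0,-0.008,-0.001,0.001,0.4,0,0,0,-0.008,-0.001,0.001,0.4,0,0,0,-0.008,-0.001,0.001,0.4,0,0,0,-0.007,-0.001,0,0.4,0,0,0,0,0,0,0.4]

```text
clock: 12.25
eef_pos: [550.8, 53.2, 23.3]
tool_rot: [-3.128, -0.011, 3.12]
force: [0.3, 0.4, 0.1]
width: 25.5
gripper_force: 0.2
```

carry_out:
  deltas: [0,0,0,-0.003,0,0,0.4,0,0,0,-0.002,0,0,0.4,0,0,0,0,0,0,0.4]

```text
clock: 12.62
eef_pos: [553.6, 53.1, 23.2]
tool_rot: [-3.127, -0.014, 3.121]
force: [-4.5, 0.2, 6.1]
width: 25.6
gripper_force: 2.0
```

carry_out:
  deltas: [0,0,0,-0.003,0,0,0.4,0,0,0,0,0,0,0.4]

```text
clock: 12.88
eef_pos: [556.7, 53.1, 23.2]
tool_rot: [-3.127, -0.014, 3.121]
force: [-4.5, 1.0, 5.9]
width: 25.7
gripper_force: 2.0
```

```bash
python3 - <<'E'
from m import *
s=ctrl.read_state();print(s['eef_pos'],s['force'],np.round(s['qpos'],2))
pack(roi=(262,195,352,245),name='t3')
E
```

```text
[556.66595689  53.0516267   23.22820067] [-4.45383295  0.96717819  5.94172255] [ 0.06  0.83 -0.33  1.9   0.53  0.52  0.91]
```

carry_out:
  deltas: [0,0,0,0.02,0,0,0.4,0,0,0,0.03,0,0,0.4,0,0,0,0.02,0,-0.05,0.4,0,0,0,0.03,0,-0.05,0.4,0,0,0,0.03,0,-0.05,0.4,0,0,0,0,0,-0.04,0.4,0,0,0,0,0,0,0.4]

```text
clock: 13.8
eef_pos: [432.5, 58.9, 217.4]
tool_rot: [-3.128, -0.004, 3.12]
force: [0.1, 0.3, 0.5]
width: 25.8
gripper_force: 0.0
```

```bash
python3 - <<'E'
from m import *
s=ctrl.read_state();print(s['eef_pos'],s['force'])
pack(roi=(262,195,352,245),name='t4')
im=snap('side','s4');g=cv2.cvtColor(im,cv2.COLOR_RGB2HSV)
w=((g[...,1]<30)&(g[...,2]>225)).astype(np.uint8)
n,l,st,ce=cv2.connectedComponentsWithStats(w)
print([ (st[i].tolist(),ce[i].round(1).tolist()) for i in range(1,n) if st[i,4]>40 and 180<ce[i][1]<300 and 250<ce[i][0]<420])
print(proj('side',(603,58,62)))
E
```

```text
[432.53882819  58.9296721  217.41824967] [0.11953447 0.29731911 0.52655338]
((599.6663818359375, -88.35067749023438), (47.497833251953125, 67.62982940673828), 88.06344604492188) [ 565.2641  -113.18711] [633.5037   -64.265785]
((605.0753173828125, 56.083621978759766), (47.335689544677734, 67.1212387084961), 88.79564666748047) [571.0517    31.776049] [638.92316  79.60805]
((603.6514892578125, -35.91596984863281), (48.645511627197266, 67.63066101074219), 88.46381378173828) [569.27386 -60.56905] [638.09985  -10.783537]
[([319, 220, 24, 15, 192], [330.6, 227.1]), ([333, 229, 35, 30, 445], [350.1, 245.3]), ([400, 286, 29, 22, 96], [411.4, 294.6])]
[329.57434346 226.96199982]
```

The top view confirms it: the banded pack is at (605, 56), square to the rack and at the bar to within 0.5 mm of row_pack_b's line. Now I'll go behind the jaw's rear wall.

carry_out:
  deltas: [0,0,10,0,0,0,1,0,0,10,0,0,0,1,0,0,10,0,0,0,1,0,0,10,0,0,0,1,0,0,10,0,0,0,1,0,0,10,0,0,0,1,0,0,10,0,0,0,1,0,0,10,0,0,0,1,0,0,10,0,0,0,1,0,0,0,0,0,0,1]

```text
clock: 15.15
eef_pos: [429.4, 58.3, 213.3]
tool_rot: [-3.127, 0.015, 1.552]
force: [-0.0, -0.5, 0.0]
width: -0.2
gripper_force: 0.0
```

carry_out:
  deltas: [0,0,0,0.037,0.044,0,1,0,0,0,0.037,0.044,0,1,0,0,0,0.037,0.044,0,1,0,0,0,0.037,0.044,0,1,0,0,0,0.038,0.044,0,1,0,0,0,0,0,0,1]

```text
clock: 15.9
eef_pos: [655.0, 243.3, 206.3]
tool_rot: [-3.128, 0.012, 1.556]
force: [0.2, -0.0, 0.1]
width: -0.4
gripper_force: 0.0
```

```bash
python3 - <<'E'
from h import *
s=ctrl.read_state();print(s['eef_pos'],s['tool_rot'])
im=snap('side','s5');snap('top','t5')
c=cv2.resize(im[150:290,260:400,::-1],(590,590),interpolation=cv2.INTER_CUBIC);cv2.imwrite('pics/s5c.png',c)
E
```

```text
[654.95272987 243.30943281 206.28211458] [-3.12806053  0.01248004  1.55607607]
```

carry_out:
  deltas: [0,0,0,0.004,-0.003,0.04,1,0,0,0,0,0,0.045,1,0,0,0,0,0,0.04,1,0,0,0,0,0,0.02,1,0,0,0,0,0,0,1]

```text
clock: 16.62
eef_pos: [648.0, 240.6, 63.3]
tool_rot: [-3.127, 0.016, 1.55]
force: [0.1, 0.6, 0.7]
width: -0.2
gripper_force: 0.0
```

carry_out:
  deltas: [0,0,0,-0.006,0,0,1,0,0,0,-0.008,0,0,1,0,0,0,-0.008,0,0,1,0,0,0,-0.008,0,0,1,0,0,0,0,0,0,1]

```text
clock: 17.25
eef_pos: [649.0, 211.9, 65.6]
tool_rot: [-3.131, 0.013, 1.549]
force: [0.3, 2.6, 2.0]
width: -0.2
gripper_force: 1.3
```

carry_out:
  deltas: [0,0,0,-0.007,0,0.001,1,0,0,0,-0.007,0,0.001,1,0,0,0,-0.007,0,0.001,1,0,0,0,-0.007,0,0,1,0,0,0,-0.007,0,0,1,0,0,0,0,0,0,1]

```text
clock: 18.0
eef_pos: [647.2, 175.3, 61.8]
tool_rot: [-3.128, 0.016, 1.549]
force: [0.4, 2.0, 1.0]
width: 0.4
gripper_force: 0.9
```

```bash
python3 - <<'E'
from m import *
s=ctrl.read_state();print(s['eef_pos'],s['force'])
pack(roi=(262,195,352,245),name='t6')
im=cv2.imread('pics/t6.png');h=cv2.cvtColor(im,cv2.COLOR_BGR2HSV);b=((h[...,0]>105)&(h[...,0]<128)&(h[...,1]>120)&(h[...,2]>40)).astype(np.uint8)
print([np.nonzero(b[r,255:340])[0]+255 for r in (212,216,220,224)])
E
```

```text
[647.22101827 175.29546903  61.84384715] [0.40971315 2.02532037 1.00855758]
((599.31103515625, -88.65923309326172), (46.843231201171875, 67.01237487792969), 88.05856323242188) [ 565.2641  -113.16036] [633.33344 -64.28806]
((602.767333984375, 30.861328125), (48.616573333740234, 66.24372863769531), 88.4876708984375) [569.0653     6.297077] [636.45593   55.628227]
((603.6517944335938, -35.907470703125), (48.62852096557617, 67.63033294677734), 88.46381378173828) [569.3084  -60.54691] [638.09985  -10.801169]
[array([271, 272, 282, 283]), array([282, 283]), array([282, 283]), array([282])]
```

carry_out:
  deltas: [0,0,0,-0.005,0,0,1,0,0,0,-0.005,0,0,1,0,0,0,-0.002,0,0,1,0,0,0,0,0,0,1]

```text
clock: 18.55
eef_pos: [646.8, 165.0, 61.8]
tool_rot: [-3.128, 0.014, 1.55]
force: [0.0, 4.4, -1.5]
width: 0.2
gripper_force: 2.2
```

carry_out:
  deltas: [0,0,0,-0.002,0,0,1,0,0,0,0,0,0,1]

```text
clock: 18.8
eef_pos: [646.7, 163.5, 61.9]
tool_rot: [-3.128, 0.013, 1.55]
force: [-0.6, 4.6, -1.9]
width: 0.4
gripper_force: 2.6
```

```bash
python3 - <<'E'
from m import *
s=ctrl.read_state();print(s['eef_pos'],s['force'])
pack(roi=(262,195,352,245),name='t7')
E
```

```text
[646.74610425 163.54168228  61.89308846] [-0.55444694  4.58084869 -1.92312994]
((599.34912109375, -88.3378677368164), (47.49367904663086, 66.99479675292969), 88.06344604492188) [ 565.2641  -113.16036] [633.3506   -64.265785]
((602.1255493164062, 19.297138214111328), (47.41993713378906, 66.91252899169922), 88.51750946044922) [568.1671     -5.2356095] [635.4966  43.3784]
((603.6400756835938, -35.44861602783203), (49.4439811706543, 67.58069610595703), 88.09764099121094) [569.29114 -61.19724] [638.117    -10.783537]
```

carry_out:
  deltas: [0,0,0,-0.002,0,0,1,0,0,0,0,0,0,1]

```text
clock: 19.1
eef_pos: [646.7, 160.7, 61.9]
tool_rot: [-3.128, 0.014, 1.55]
force: [-0.5, 4.1, -3.3]
width: -0.2
gripper_force: 2.2
```

carry_out:
  deltas: [0,0,0,-0.002,0,0,1,0,0,0,0,0,0,1]

```text
clock: 19.35
eef_pos: [646.6, 159.2, 61.9]
tool_rot: [-3.128, 0.014, 1.55]
force: [-1.0, 4.4, -3.1]
width: -0.2
gripper_force: 2.5
```

carry_out:
  deltas: [0,0,0,-0.002,0,0,1,0,0,0,0,0,0,1]

```text
clock: 19.6
eef_pos: [646.6, 157.8, 62.0]
tool_rot: [-3.128, 0.013, 1.55]
force: [-0.8, 6.2, -3.4]
width: -0.2
gripper_force: 3.0
```

carry_out:
  deltas: [0,0,0,-0.002,0,0,1,0,0,0,0,0,0,1]

```text
clock: 19.85
eef_pos: [646.6, 157.8, 62.0]
tool_rot: [-3.129, 0.01, 1.551]
force: [-1.4, 8.5, -4.4]
width: 0.1
gripper_force: 4.4
```

```bash
python3 - <<'E'
from m import *
s=ctrl.read_state();print(s['eef_pos'],s['force'])
pack(roi=(262,195,352,245),name='t8')
im=cv2.imread('pics/t8.png');h=cv2.cvtColor(im,cv2.COLOR_BGR2HSV);b=((h[...,0]>105)&(h[...,0]<128)&(h[...,1]>120)&(h[...,2]>40)).astype(np.uint8)
print([np.nonzero(b[r,275:365])[0]+275 for r in (214,218,222)])
g=cv2.cvtColor(im,cv2.COLOR_BGR2GRAY);print(g[218,280:365])
E
```

```text
[646.56505574 157.8422458   61.96334029] [-1.44471824  8.45152202 -4.36865699]
((602.266357421875, -38.565391540527344), (152.7611541748047, 70.25859832763672), 88.46426391601562) [ 565.1776  -115.68179] [638.2542    37.621082]
[array([289, 354]), array([287, 288, 289, 354]), array([289, 354])]
[ 79  72  69  64  64  65  60  53  53  57  63  99 139 156 159 158 159 159
 159 159 160 159 160 160 162 162 162 163 162 161 157 151 155 159 159 160
 159 160 160 161 160 160 162 161 161 162 162 162 163 161 164 161 161 159
 160 160 159 159 160 160 160 161 162 161 161 163 161 162 161 162 159 144
 100  64  62  88 112 124 126 127 126 126 127 128 126]
```

carry_out:
  deltas: [0,0,0,-0.003,0,0,1,0,0,0,-0.002,0,0,1,0,0,0,0,0,0,1]

```text
clock: 20.27
eef_pos: [646.5, 157.8, 62.1]
tool_rot: [-3.13, 0.004, 1.554]
force: [0.5, 16.2, -7.2]
width: -0.2
gripper_force: 8.0
```

carry_out:
  deltas: [0,0,0,0.008,0,0,1,0,0,0,0.015,0,0,1,0,0,0,0.03,0,-0.01,1,0,0,0,0.03,0,-0.05,1,0,0,0,0.03,0,-0.06,1,0,0,0,0.05,0,-0.06,1,0,0,0,0.05,0,0,1,0,0,0,0,0,0,1]

```text
clock: 21.28
eef_pos: [651.6, 358.6, 224.1]
tool_rot: [-3.129, 0.011, 1.556]
force: [-0.2, 0.1, -0.0]
width: 0.1
gripper_force: 0.0
```

```bash
python3 - <<'E'
from m import *
s=ctrl.read_state();print(s['eef_pos'],s['force'])
pack(roi=(262,195,352,245),name='t9')
for n,z in(('t9',0),):
  a=cv2.imread(f'pics/{n}.png')[175:335,205:365];c=cv2.resize(a,(480,480),interpolation=cv2.INTER_CUBIC)
b=cv2.resize(snap('side','s9')[150:310,230:390,::-1],(320,480),interpolation=cv2.INTER_CUBIC)
cv2.imwrite('pics/fin.png',np.hstack([cv2.convertScaleAbs(c,alpha=1.4),b]))
E
```

```text
[651.5628921  358.64613508 224.07022748] [-0.17566691  0.09939043 -0.0027869 ]
((601.592529296875, -38.57362365722656), (150.1064453125, 66.28417205810547), 88.46471405029297) [ 566.5083  -114.38095] [635.5462    36.178104]
```

View pics/fin.png

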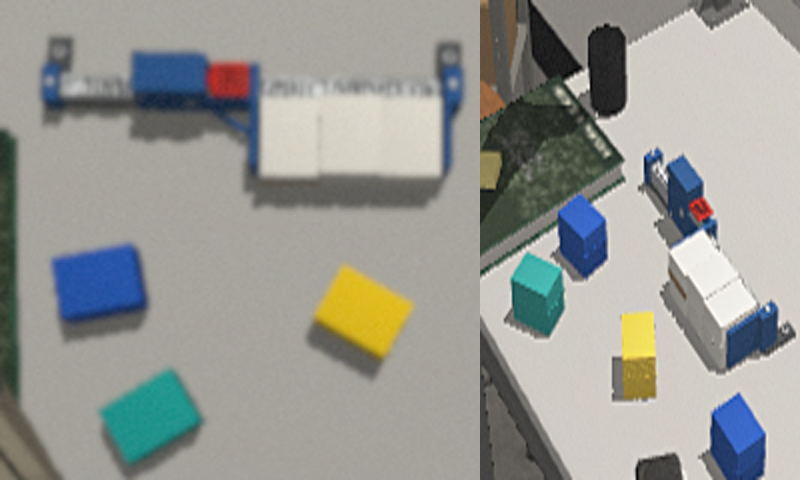

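The last view shows the three packs snug and square in one row at the bar. The banded pack is next to the sliding jaw, the lever is up, and everything else is where it was. Handing in.

```bash
python3 -c "
from h import *
print(ctrl.finish_job())"
```

```text
the job is handed in; nothing more can be done
None
```

I handed the job in at about 21 s: the jaw was pushed fully back, then closed again to hold all three packs snugly in a row, with the banded pack next to the sliding jaw and about 2 mm off the bar by my measurement. No verdict came back.

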